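# Fetch the comb block from behind the bench pieces

## Task

Stand the anvil, the star wheel and the pinned cylinder, which block the front of the wooden tray, upright on the cork mat, then take the comb block from behind them and lay it flat, centred and lengthwise between the two end cheeks of the aluminium repair plate. Only then put the three pieces back upright, each on the very spot in the tray where it stood at the start, the anvil's horns again along the row. Leave the ratchet pawl on the glass where it lies.

Things in the scene. Friction and masses are not known exactly. Their poses are not given: they have to be found in the camera images.
- anvil: Small double-horned cast-iron pillar anvil, dark, 100 mm tall: round foot 46 mm across and 12 mm high, narrow pillar, and a head 24 mm (its x) by 34 mm (its y) from 62 to 100 mm height with flat faces to grip across x; a horn at each end along its y, 62 mm tip to tip, between 82 and 99 mm height. About 0.5 kg. Origin: centre of the foot's underside, z up. Stands in one of the tray's three front berths (any order), its y within 0.12 rad of the tray's y.
- star_wheel: Pierced six-pointed brass star wheel (55 mm across its points, lying level from 50 to 56 mm height) on a steel stand, 100 mm tall: round foot 46 mm across and 12 mm high, and above the wheel a round steel arbor 16 mm in diameter from 56 to 100 mm height to grip. About 0.25 kg. Origin: centre of the foot's underside, z up. Stands in one of the tray's three front berths.
- cylinder: Pinned brass music-box cylinder standing on end, 36 mm in diameter from 12 to 100 mm height, on a round dark wooden foot 46 mm across and 12 mm high. About 0.35 kg. Origin: centre of the foot's underside, z up. Stands in one of the tray's three front berths.
- comb_block: Rosewood block 34 mm (x) by 110 mm (y) by 28 mm high with a thin toothed steel comb on its top (overall height 31 mm). About 0.18 kg. Origin: centre of its underside, z up; long axis y. Lies in the tray behind the three standing pieces, 15 mm or so from their feet; the tray is free for some 45 mm behind it. Grip across its 34 mm width (x).
- tray: Fixed brown wooden tray, 170 mm (x) by 226 mm (y), floor 6 mm above the glass, a rim 8 mm thick and 16 mm high on the back (+x) and both sides (y), open at the front (-x). Origin: centre of its underside; z up. Three dark round spots, 56 mm across, mark the front berths at x = -40 mm and y = -66, 0, +66 mm; each piece starts within about 4 mm of its spot's centre.
- mat: Fixed cork mat, the side area, 270 mm (x) by 120 mm (y), 3 mm thick. Origin: centre of its underside; z up. Lies to the left or the right of the tray; the repair plate is on the other side.
- plate: Fixed aluminium repair plate, 90 mm (x) by 156 mm (y), its face 8 mm above the glass, with a steel cheek 12 mm thick, 50 mm long and 18 mm high above the glass at each end along y; 130 mm clear between the cheeks, the long sides open. Origin: centre of its underside; z up.
- pawl: Steel ratchet pawl, loose, flat, 75 mm long, 6 mm thick, lying on the glass in front of the tray (towards the robot). Not to be moved. Origin: near its middle, on its underside.
Mind the look-alikes: they are no part of the job. Leave any orange or purple look-alike of the cylinder alone.

How it is judged:
By the outcome, as a careful person would: the job done as asked, in the order asked, and still so for the second after the job is handed in, with the robot touching nothing.
It also fails if it takes over 134 s, if anything falls off the work surface, if the arm or the gripper's body presses on something with over 40 N, if the wrist force passes 120 N, or if a joint passes its speed limit or range.

## Robot

A 6-joint arm with a two-finger parallel gripper is mounted at the origin on the work surface. World frame = base frame: x ahead of the robot, y to its left, z up, the work surface at z = 0. Lengths are in m, angles in rad, forces in N, time in s.
With the tool pointing down it reaches from about 0.35 to 0.975 m from the base axis. Payload 17.4 kg.
Tool frame: the origin (TCP) lies on the centre line of the jaws, within the pads' length; the fingertips stand 22 mm ahead of it and the grasp point (between the pads) lies 3 mm ahead of it; z points along the fingers, y is the line along which they close (so a half turn about z gives the same grasp; the last joint's range is limited). The gripper opens to 85 mm and grips with 20 to 120 N. Pads are 22 mm wide; open, the fingers measure 114 mm over their backs; the gripper's body (76 mm by 85 mm) begins 54 mm behind the grasp point. The pads swing forward as they close: fully open they stand 13 mm farther back than shut.
Start: joints at [-1.171, 0.116, 1.442, -0, 1.584, -0.038], TCP at [0.286, -0.611, 0.253] pointing down, gripper open.
Joint ranges: [-2.83, 2.83], [-0.83, 2.19], [0.07, 2.5], [-1.14, 4.28], [0.01, 3], [-2.97, 2.97]. Speed limits (rad/s): [1.89, 1.89, 2.22, 3.14, 3.14, 3.14].

## Interface

Orientations are given as a rotation vector (axis times angle).
In Python, from bench import ctrl, cams gives the robot as it stands.
- The arm moves only by the shell command python3 -m pendant 'ROWS'. ROWS is JSON, a list of rows, each a list of 5 numbers: the shift along the tool's x, y, z each as a share of 0.04 m, from -1 to 1, then the turn about the tool's z as a share of 0.08 rad, from -1 to 1, then the gripper command: -1 is fully open, 1 is shut, values between are in proportion. In form: [[dx, dy, dz, turn, jaw], ...]. A call has 1 to 8 rows; each row shifts and turns the commanded pose from where the row before left it, along the tool's axes as they then stand; what a row does not reach is not made up. A row lasts 1/12 s, in which the tool goes at most 41.7 mm and 7.16 degrees, less where a joint would pass 70% of its speed; a pose out of reach is approached as far as the arm can. A call with a number of a shift or a turn outside -1 to 1 is refused whole. A call with a gripper value outside its range is refused whole. The fingers move at their own pace and stop on an object; the grip force is fixed at half the most. Time passes only in rows, so rows that do not move let the fingers close. It gives the time, the measured TCP pose, the force, the opening and the grip force at its end, in the units of the state.
- ctrl.read_state(): the state, without advancing time (a new reading comes with each control period).
- cams.capture(name): name is "scene" or "top"; returns the picture (384x512x3 uint8, red, green, blue); there is no depth.
- cams.camera_params(name): a dict with "mtx" (3x3 intrinsics, pixels), "camera_from_world" (4x4, takes a point from world to camera coordinates). Camera axes: x right, y up, looking along -z (the intrinsics and any distortion apply to the point x, -y, -z); pixel columns grow to the right and rows downward; lengths in m; the calibration is good to about 2 mm. A picture is of the moment at which its call begins. camera_params takes no time and is no camera call.
- ctrl.job_done(): hands the job in; it is judged then, once.
The state is a dict: "time_s": time; "joint_pos": joint angles; "qd": joint speeds; "joint_torque": joint torques, N m; "position": TCP position; "ee_rot": TCP orientation; "ft_force": force on the tool from outside, world axes, zero at the start; "ft_torque": the same for the moment, N m; "width": opening from 0.0 (shut) to 1.0 (fully open); "finger_force": force on a finger pad.
Only numpy, scipy, OpenCV 4.12 (cv2) and the standard library are available. Lean on these libraries where they do the work, as an engineer would, in place of code of your own. Each camera call takes 0.05 s, during which the arm holds its last target. There are 200 camera calls.

## Working session

There is one attempt and no reset: what is moved stays moved. The work goes in short steps, Python scripts to look and compute and a shell command to move; the robot and the scene stay as the last step left them, time stands still between calls to the robot, and variables do not carry over. Pictures are saved under pics/ and viewed, at most 14 in all, crops included, and the job is handed in when it is done.

```bash
ls; mkdir -p pics
python3 - <<'E'
from bench import ctrl,cams
import cv2,numpy as np
s=ctrl.read_state(); print({k:np.round(v,3) for k,v in s.items()})
for n in("scene","top"):
    p=cams.camera_params(n); print(n,p)
    cv2.imwrite(f"pics/{n}0.png",cv2.resize(cams.capture(n)[:,:,::-1],(800,600),interpolation=cv2.INTER_CUBIC))
    cv2.imwrite(f"pics/{n}0_raw.png",cams.capture(n)[:,:,::-1])
E
```

```text
pics
{'time_s': np.float64(0.0), 'joint_pos': array([-1.171,  0.116,  1.442, -0.   ,  1.584, -0.038]), 'qd': array([-0.001, -0.   , -0.001,  0.   ,  0.001, -0.   ]), 'joint_torque': array([-2.0000e-03, -7.3199e+01, -6.3249e+01, -0.0000e+00,  6.0000e-03,
        0.0000e+00]), 'position': array([ 0.286, -0.611,  0.253]), 'ee_rot': array([-3.066, -0.682,  0.   ]), 'ft_force': array([ 0.148,  0.433, -0.093]), 'ft_torque': array([-0.035, -0.017, -0.048]), 'finger_force': np.float64(0.0), 'width': np.float64(0.997)}
scene {'mtx': array([[397.43659648,   0.        , 264.34864233],
       [  0.        , 397.43659648, 191.42625595],
       [  0.        ,   0.        ,   1.        ]]), 'camera_from_world': array([[-0.7962292 ,  0.60488007,  0.01179674,  0.40666211],
       [-0.38543875, -0.52220589,  0.7607483 ,  0.15706036],
       [ 0.46632181,  0.60118308,  0.6489398 , -1.1521948 ],
       [ 0.        ,  0.        ,  0.        ,  1.        ]])}
top {'mtx': array([[362.43536088,   0.        , 253.16078907],
       [  0.        , 362.43536088, 197.18350071],
       [  0.        ,   0.        ,   1.        ]]), 'camera_from_world': array([[ 0.22675585, -0.97393592,  0.00553183, -0.10369642],
       [ 0.951127  ,  0.22266065,  0.21396185, -0.48781308],
       [-0.20961685, -0.04325563,  0.97682635, -0.67480691],
       [ 0.        ,  0.        ,  0.        ,  1.        ]])}
```

View pics/top0.png

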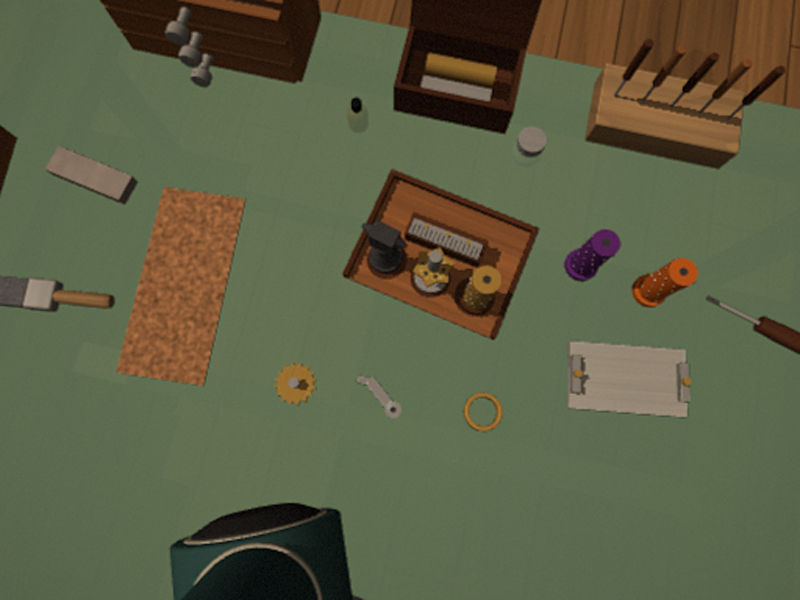

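View pics/scene0.png

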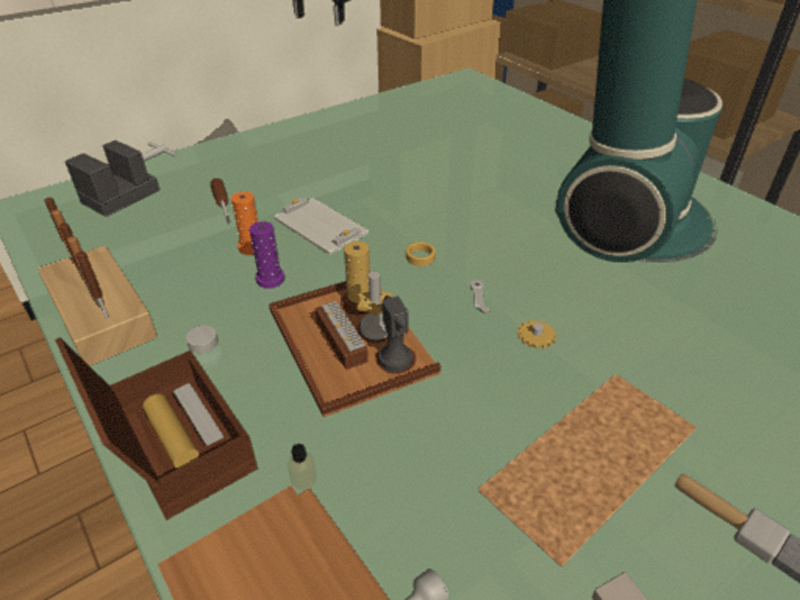

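Top view: the tray holds anvil (385,250), star wheel (432,270) and cylinder (482,290), with the comb block at (445,240); mat at (180,285), plate at (628,380), pawl at (380,395). Look-alikes: the purple cylinder (592,255) and the orange one (665,283) stand outside the tray, and there is a gold gear at (295,383) and a block at (90,175) on the glass. The brass cylinder in the tray fits the description. I'll confirm it in an enlarged crop.

```bash
cat > h.py <<'E'
from bench import ctrl,cams
import cv2,numpy as np
from scipy.spatial.transform import Rotation as R
def cam(n):
    p=cams.camera_params(n); return p["mtx"],p["camera_from_world"]
def ray(n,uv):
    K,T=cam(n); d=np.linalg.inv(K)@[uv[0],uv[1],1]; d=d*[1,-1,-1]
    Ro=T[:3,:3]; return -Ro.T@T[:3,3], Ro.T@d
def cast(n,uv,z):
    o,d=ray(n,uv); return o+d*(z-o[2])/d[2]
def tri(a,b):
    """top px a, scene px b -> point"""
    (o1,d1),(o2,d2)=ray("top",a),ray("scene",b)
    A=np.stack([d1,-d2],1); t=np.linalg.lstsq(A,o2-o1,rcond=None)[0]
    p,q=o1+d1*t[0],o2+d2*t[1]; return (p+q)/2,np.linalg.norm(p-q)
def proj(n,X):
    K,T=cam(n); c=T[:3,:3]@X+T[:3,3]; v=K@(c*[1,-1,-1]); return v[:2]/v[2]
def shot(n,name,box,s):
    """crop box x0,y0,x1,y1 enlarged s; brightened"""
    im=cams.capture(n); cv2.imwrite(f"pics/{name}_raw.png",im[:,:,::-1])
    return view(im[:,:,::-1],name,box,s)
def view(im,name,box,s):
    x0,y0,x1,y1=box; c=cv2.resize(im[y0:y1,x0:x1],None,fx=s,fy=s,interpolation=cv2.INTER_CUBIC)
    c=(255*(c/255.)**0.6).astype(np.uint8); cv2.imwrite(f"pics/{name}.png",c)
def up(box,s,u):  # crop px -> raw px
    return (np.array(u)+.5)/s-.5+np.array(box[:2])
E
python3 - <<'E'
from h import *
t=cv2.imread("pics/top0_raw.png"); s=cv2.imread("pics/scene0_raw.png")
view(t,"tray",(215,105,348,205),6) if 0 else view(t,"tray",(215,105,348,219),5.25) if 0 else view(t,"tray",(215,107,348,220),5.25)
view(s,"trays",(165,145,290,265),5)
# mat corners by mask
hsv=cv2.cvtColor(t,cv2.COLOR_BGR2HSV)
def rect(m,n,z):
    m=cv2.morphologyEx(m.astype(np.uint8)*255,cv2.MORPH_CLOSE,np.ones((5,5)))
    c=max(cv2.findContours(m,cv2.RETR_EXTERNAL,cv2.CHAIN_APPROX_NONE)[0],key=cv2.contourArea)
    P=np.array([cast("top",p,z)[:2] for p in c[:,0].astype(float)],np.float32)
    (cx,cy),wh,a=cv2.minAreaRect(P); print(n,np.round([cx,cy],4),np.round(wh,4),a,np.round(cv2.boxPoints(((cx,cy),wh,a)),3).tolist())
H,S,V=hsv[...,0],hsv[...,1],hsv[...,2]
g=np.zeros(H.shape,bool); g[115:250,70:160]=1
rect(g&((H<25)&(S>70)),"mat",.003)
g=np.zeros(H.shape,bool); g[215:270,360:445]=1
rect(g&(S<60),"plate",.009)
g=np.zeros(H.shape,bool); g[105:218,218:346]=1
rect(g&((H<25)|(H>165))&(S>80),"tray",.016)
E
```

```text
mat [0.4785 0.3093] [0.271  0.1215] 4.478933811187744 [[0.33899998664855957, 0.35899999737739563], [0.3479999899864197, 0.23800000548362732], [0.6179999709129333, 0.2590000033378601], [0.609000027179718, 0.3799999952316284]]
plate [ 0.4861 -0.311 ] [0.0919 0.1623] 8.93098258972168 [[0.42800000309944153, -0.23800000548362732], [0.453000009059906, -0.39800000190734863], [0.5440000295639038, -0.3840000033378601], [0.5189999938011169, -0.2240000069141388]]
tray [ 0.5995 -0.0309] [0.2257 0.1729] 79.77310943603516 [[0.49399998784065247, -0.12700000405311584], [0.6639999747276306, -0.15700000524520874], [0.7049999833106995, 0.06499999761581421], [0.5339999794960022, 0.0949999988079071]]
```

View pics/tray.png

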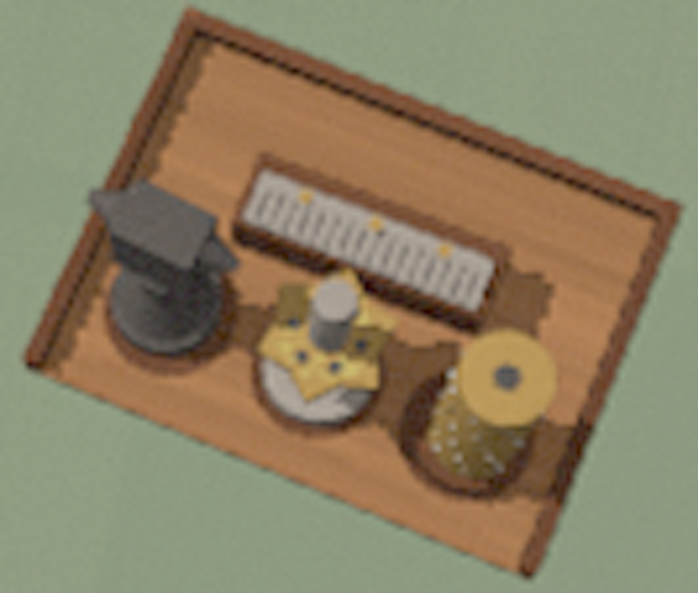

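View pics/trays.png

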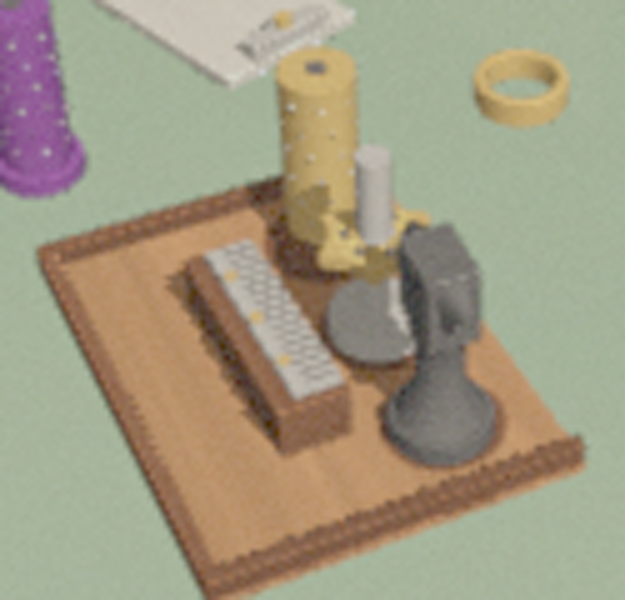

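The brass cylinder in the tray is confirmed at crop (508,377); anvil head is at (163,225), arbor top at (336,298) and comb corners at (262,170)…(475,315). Next I'll compute positions.

Run:
```python
from h import *
bt=((215,107),5.25); bs=((165,145),5)
T=lambda u:up(*bt,u); S=lambda u:up(*bs,u)
for n,u,v in (("anvil",(163,225),(437,245)),("arbor",(336,298),(374,155)),("cyl",(508,377),(316,70))):
    p,e=tri(T(u),S(v)); print(n,"cast",np.round(cast("top",T(u),.106),4),"castS",np.round(cast("scene",S(v),.106),4),"tri",np.round(p,4),round(e,4))
for n,us,z in (("comb",[(262,170),(497,258),(475,315),(240,222)],.037),("combS",[(207,258),(250,240),(345,378),(298,397)],.037),("tray",[(190,10),(678,207)],.016),("trayF",[(28,363),(530,575)],.016),
  ("anvilhead",[(145,183),(215,212),(183,266),(110,235)],.106),("spots",[(170,305),(318,362),(470,438)],.006)):
    P=np.array([cast("top" if n!="combS" else "scene",T(u) if n!="combS" else S(u),z)[:2] for u in us]); print(n,np.round(P,4).tolist(),P.mean(0).round(4))
c=np.array([.5995,-.0309]); a=-.1785; Rm=np.array([[np.cos(a),-np.sin(a)],[np.sin(a),np.cos(a)]])
for y in(.066,0,-.066): print("berth",y,c+Rm@[-.04,y])
print("pawl",[cast("top",(np.array(u)+.5)/1.5625-.5,0)[:2].round(3) for u in((362,380),(395,410),(295,383))])
```

```text
anvil cast [0.5751 0.0428 0.106 ] castS [0.5736 0.0401 0.106 ] tri [0.5747 0.0423 0.108 ] 0.0009
arbor cast [ 0.5623 -0.0245  0.106 ] castS [ 0.561  -0.0226  0.106 ] tri [ 0.5615 -0.0238  0.1058] 0.0022
cyl cast [ 0.5475 -0.0909  0.106 ] castS [ 0.5472 -0.0881  0.106 ] tri [ 0.547  -0.0903  0.105 ] 0.002
comb [[0.6311, 0.0159], [0.6162, -0.0843], [0.5907, -0.0803], [0.6074, 0.0196]] [ 0.6114 -0.0323]
combS [[0.6152, -0.079], [0.5932, -0.0781], [0.6082, 0.0211], [0.63, 0.0188]] [ 0.6116 -0.0293]
tray [[0.7028, 0.0627], [0.663, -0.1551]] [ 0.6829 -0.0462]
trayF [[0.5361, 0.0915], [0.4968, -0.1247]] [ 0.5165 -0.0166]
anvilhead [[0.5893, 0.053], [0.5843, 0.0255], [0.5615, 0.0321], [0.5669, 0.0607]] [0.5755 0.0428]
spots [[0.5764, 0.0416], [0.5664, -0.0236], [0.5491, -0.0912]] [ 0.564  -0.0244]
berth 0.066 [0.57185409 0.04115348]
berth 0 [ 0.56013555 -0.02379786]
berth -0.066 [ 0.54841702 -0.08874919]
pawl [array([0.404, 0.034]), array([ 0.375, -0.018]), array([0.379, 0.121])]
```

```bash
cat >> h.py <<'E'
def go(x,y,z,a=None):
    """remaining shift in pendant units (tool axes after the turn), tool-y heading a"""
    s=ctrl.read_state(); Rm=R.from_rotvec(s["ee_rot"]).as_matrix(); h=np.arctan2(Rm[1,1],Rm[0,1])
    if a is None:a=h
    t=-((a-h+np.pi)%(2*np.pi)-np.pi); d=np.array([x,y,z])-s["position"]
    X=np.array([-np.sin(a),np.cos(a),0]);Y=np.array([np.cos(a),np.sin(a),0])
    print("t%.2f"%s["time_s"],"pos",s["position"].round(4),"head %.4f"%h,"w %.3f"%s["width"],"tilt",Rm[2,:2].round(4),"| turn %.2f"%(t/.08),"units",np.round([d@X/.04,d@Y/.04,-d[2]/.04],3))
E
python3 -m pendant '[[0,0,0,-1,-1],[0,0,0,-1,-1],[0,0,0,-1,-1],[0,0,0,-1,-1],[0,0,0,-1,-1],[0,0,0,-1,-1]]'
python3 -m pendant '[[0,0,0,-1,-1],[0,0,0,-1,-1],[0,0,0,-1,-1],[0,0,0,-1,-1],[0,0,0,-1,-1],[0,0,0,-0.93,-1],[0,0,0,0,-1],[0,0,0,0,-1]]'
python3 -c "
from h import *
go(.5742,.0418,.25,-.1785)"
```

```text
time_s: 0.7
position: [0.2861, -0.6113, 0.2531]
ee_rot: [-2.814, -1.397, -0.0]
ft_force: [-0.3, 0.5, 1.5]
width: 0.998
finger_force: 0.0
time_s: 1.37
position: [0.2862, -0.6113, 0.2531]
ee_rot: [-2.413, -2.011, -0.0]
ft_force: [0.8, -0.3, -0.2]
width: 0.999
finger_force: 0.0
t1.37 pos [ 0.2862 -0.6113  0.2531] head -0.1809 w 0.999 tilt [ 0.0002 -0.0001] | turn -0.03 units [17.347  4.188  0.079]
```

```bash
python3 -m pendant '[[0.6,0.15,0,0,-1],[0.9,0.21,0,0,-1],[0.9,0.21,0,0,-1],[0.9,0.21,0,0,-1],[0.9,0.22,0,0,-1],[0.9,0.22,0,0,-1],[0.9,0.22,0,0,-1],[0.9,0.22,0,0,-1]]' >/dev/null
python3 -m pendant '[[0.9,0.22,0,0,-1],[0.9,0.22,0,0,-1],[0.9,0.22,0,0,-1],[0.9,0.22,0,0,-1],[0.9,0.22,0,0,-1],[0.9,0.22,0,0,-1],[0.9,0.22,0,0,-1],[0.9,0.22,0,0,-1]]' >/dev/null
python3 -m pendant '[[0.9,0.22,0,0,-1],[0.9,0.2,0,0,-1],[0.65,0.13,0,0,-1],[0.4,0.1,0,0,-1],[0.1,0,0,0,-1],[0,0,0,0,-1],[0,0,0,0,-1]]'
python3 - <<'E'
from h import *
go(.5742,.0418,.091)
shot("scene","s1",(165,105,290,225),5)
E
```

```text
time_s: 3.28
position: [0.5673, 0.0304, 0.2533]
ee_rot: [2.412, 2.013, -0.001]
ft_force: [-0.5, -0.8, 1.4]
width: 1.0
finger_force: 0.0
t3.28 pos [0.5673 0.0304 0.2533] head -0.1797 w 1.000 tilt [-0.0003 -0.0002] | turn -0.00 units [0.311 0.119 4.056]
```

View pics/s1.png

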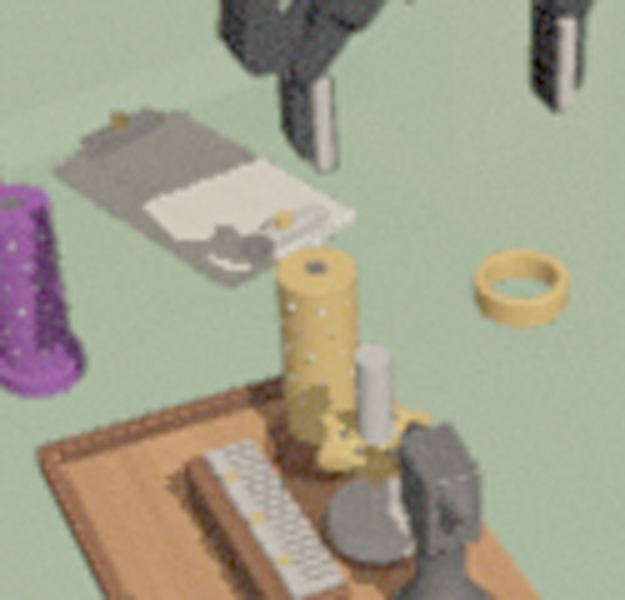

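```bash
python3 -m pendant '[[0.31,0.12,0,0,-1],[0,0,0.6,0,-1],[0,0,0.8,0,-1],[0,0,0.8,0,-1],[0,0,0.8,0,-1],[0,0,0.6,0,-1],[0,0,0.4,0,-1],[0,0,0.06,0,-1]]'
python3 -m pendant '[[0,0,0,0,-0.4],[0,0,0,0,-0.2],[0,0,0,0,-0.2],[0,0,0,0,-0.2]]'
python3 - <<'E'
from h import *
go(.5742,.0418,.091)
shot("top","s2",(235,120,335,195),6)
E
```

```text
time_s: 4.0
position: [0.5732, 0.0418, 0.0876]
ee_rot: [-2.41, -2.011, 0.005]
ft_force: [-1.3, -0.1, -0.7]
width: 1.001
finger_force: 0.0
time_s: 4.33
position: [0.5751, 0.0422, 0.0924]
ee_rot: [2.41, 2.013, 0.003]
ft_force: [-1.2, 0.0, -0.1]
width: 0.6
finger_force: 0.0
t4.33 pos [0.5751 0.0422 0.0924] head -0.1788 w 0.600 tilt [0.0004 0.002 ] | turn -0.00 units [-0.014 -0.02   0.035]
```

View pics/s2.png

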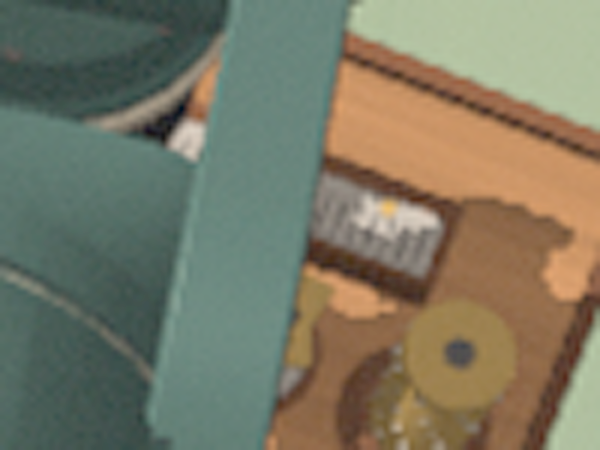

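The arm hides the anvil from the top camera; the comb and cylinder are undisturbed. I'll close the jaws and use the scene view for checks.

```bash
python3 -m pendant '[[0,0,0,0,0.3],[0,0,0,0,1],[0,0,0,0,1],[0,0,0,0,1],[0,0,0,0,1],[0,0,0,0,1],[0,0,0,0,1]]'
python3 - <<'E'
from h import *
go(.5742,.0418,.25)
shot("scene","s3",(165,125,290,265),4)
E
```

```text
time_s: 4.97
position: [0.5748, 0.0422, 0.0914]
ee_rot: [2.41, 2.014, 0.001]
ft_force: [2.1, -0.8, 4.9]
width: 0.276
finger_force: 59.1
t4.97 pos [0.5748 0.0422 0.0914] head -0.1786 w 0.276 tilt [0.0001 0.0009] | turn -0.00 units [-0.013 -0.012 -3.966]
```

View pics/s3.png

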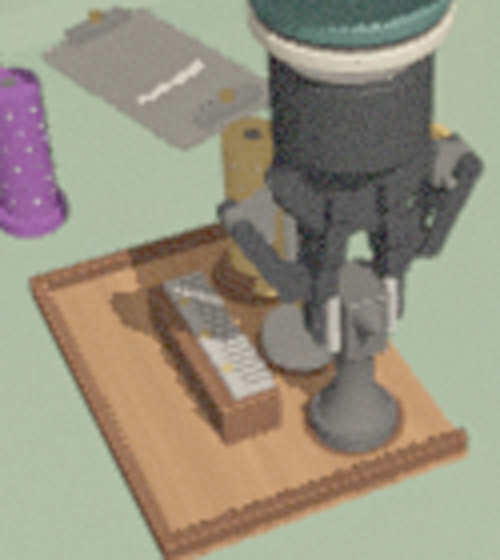

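```bash
python3 -m pendant '[[0,0,-0.2,0,1],[0,0,-0.5,0,1],[0,0,-0.8,0,1],[0,0,-0.8,0,1],[0,0,-0.8,0,1],[0.3,-0.06,-0.5,0,1],[0.6,-0.14,-0.3,0,1],[0.8,-0.18,0,0,1]]'
python3 -m pendant '[[0.8,-0.18,0,0,1],[0.8,-0.18,0,0,1],[0.8,-0.18,0,0,1],[0.8,-0.18,0,0,1],[0.8,-0.18,0,0,1],[0.7,-0.17,0,0,1],[0.5,-0.13,0,0,1],[0.26,-0.05,0,0,1]]'
python3 -m pendant '[[0,0,0,0,1],[0,0,0,0,1]]' >/dev/null
python3 - <<'E'
from h import *
go(.5617,.3358,.089)
E
```

```text
time_s: 5.68
position: [0.5719, 0.1114, 0.2501]
ee_rot: [2.412, 2.011, 0.004]
ft_force: [0.1, 0.6, -4.4]
width: 0.274
finger_force: 58.6
time_s: 6.35
position: [0.5601, 0.3379, 0.246]
ee_rot: [-2.408, -2.016, 0.003]
ft_force: [1.3, -0.7, -4.6]
width: 0.271
finger_force: 58.5
t6.52 pos [0.5609 0.3355 0.2463] head -0.1780 w 0.276 tilt [-0.0012 -0.0011] | turn -0.00 units [0.012 0.018 3.933]
```

```bash
python3 -m pendant '[[0,0,0.5,0,1],[0,0,0.8,0,1],[0,0,0.8,0,1],[0,0,0.8,0,1],[0,0,0.5,0,1],[0,0,0.3,0,1],[0,0,0.15,0,1],[0,0,0,0,1]]'
python3 -m pendant '[[0,0,0,0,1],[0,0,0,0,1]]'
python3 -c "
from h import *
go(.5617,.3358,.089)"
```

```text
time_s: 7.18
position: [0.5612, 0.3349, 0.0924]
ee_rot: [-2.411, -2.013, 0.002]
ft_force: [0.4, -0.3, -5.2]
width: 0.277
finger_force: 58.6
time_s: 7.35
position: [0.5619, 0.3358, 0.0948]
ee_rot: [2.411, 2.014, 0.004]
ft_force: [0.1, 0.4, -4.9]
width: 0.272
finger_force: 58.6
t7.35 pos [0.5619 0.3358 0.0948] head -0.1788 w 0.272 tilt [0.0014 0.0019] | turn -0.00 units [-0.001 -0.005  0.146]
```

```bash
python3 -m pendant '[[0,0,0.07,0,1],[0,0,0.07,0,1],[0,0,0.02,0,1],[0,0,0,0,1],[0,0,0,0,1]]'
python3 -c "
from h import *
go(.5617,.3358,.089)"
```

```text
time_s: 7.77
position: [0.5619, 0.336, 0.0881]
ee_rot: [2.41, 2.014, 0.004]
ft_force: [0.6, -1.1, 5.6]
width: 0.272
finger_force: 58.2
t7.77 pos [0.5619 0.336  0.0881] head -0.1786 w 0.272 tilt [0.0016 0.0022] | turn -0.00 units [-0.007 -0.005 -0.022]
```

```bash
python3 -m pendant '[[0,0,0,0,0],[0,0,0,0,-0.3],[0,0,0,0,-0.3],[0,0,0,0,-0.3],[0,0,-0.3,0,-0.3],[0,0,-0.7,0,-0.6],[0,0,-0.8,0,-1],[0,0,-0.8,0,-1]]'
python3 -m pendant '[[-0.3,0.05,-0.8,0,-1],[-0.6,0.11,-0.4,0,-1],[-0.8,0.15,0,0,-1],[-0.9,0.16,0,0,-1],[-0.9,0.16,0,0,-1],[-0.9,0.16,0,0,-1],[-0.9,0.16,0,0,-1],[-0.9,0.16,0,0,-1]]'
python3 -m pendant '[[-0.9,0.16,0,0,-1],[-0.8,0.15,0,0,-1],[-0.6,0.11,0,0,-1],[-0.35,0.07,0,0,-1],[0,0,0,0,-1],[0,0,0,0,-1],[0,0,0,0,-1]]'
python3 - <<'E'
from h import *
go(.5617,-.0237,.092,-.1787)
E
```

```text
time_s: 8.43
position: [0.5609, 0.3355, 0.1924]
ee_rot: [-2.411, -2.014, 0.001]
ft_force: [0.0, 1.0, -0.5]
width: 0.995
finger_force: 0.0
time_s: 9.1
position: [0.5604, 0.0821, 0.2397]
ee_rot: [2.41, 2.014, 0.001]
ft_force: [0.7, 0.6, 0.6]
width: 0.999
finger_force: 0.0
time_s: 9.68
position: [0.5613, -0.0235, 0.239]
ee_rot: [2.41, 2.015, 0.001]
ft_force: [-0.2, -0.0, 0.1]
width: 0.999
finger_force: 0.0
t9.68 pos [ 0.5613 -0.0235  0.239 ] head -0.1785 w 0.999 tilt [0.0003 0.0003] | turn 0.00 units [-0.004  0.012  3.675]
```

```bash
python3 -m pendant '[[0,0,0.5,0,-1],[0,0,0.8,0,-1],[0,0,0.8,0,-1],[0,0,0.8,0,-1],[0,0,0.5,0,-0.5],[0,0,0.25,0,-0.2],[0,0,0.02,0,0],[0,0,0,0,0.2]]'
python3 -m pendant '[[0,0,0,0,0.4],[0,0,0,0,0.4],[0,0,0,0,0.4]]'
python3 - <<'E'
from h import *
go(.5617,-.0237,.092,-.1787)
shot("scene","s4",(165,125,290,265),4)
E
```

```text
time_s: 10.35
position: [0.5616, -0.0235, 0.0925]
ee_rot: [2.41, 2.015, 0.0]
ft_force: [-0.4, -0.1, 1.3]
width: 0.455
finger_force: 0.0
time_s: 10.6
position: [0.5618, -0.0241, 0.0931]
ee_rot: [2.41, 2.014, 0.002]
ft_force: [-0.4, 0.7, 0.4]
width: 0.3
finger_force: 0.0
t10.60 pos [ 0.5618 -0.0241  0.0931] head -0.1785 w 0.300 tilt [0.0002 0.0019] | turn 0.00 units [ 0.008 -0.005  0.027]
```

View pics/s4.png

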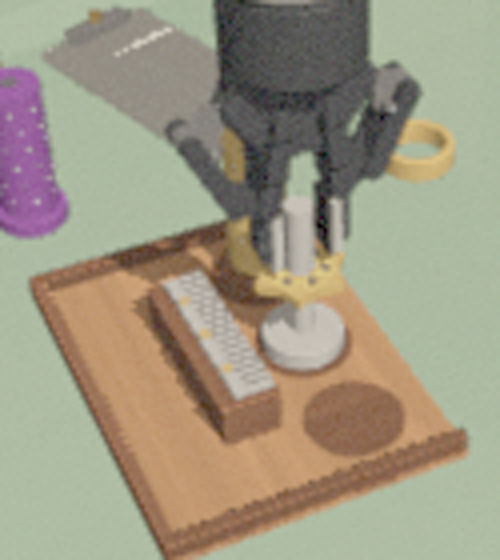

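Run:
```python
from h import *
im=cv2.imread("pics/s4_raw.png")
for r in (177,179,181,183): print(r,im[r,230:254].mean(1).astype(int).tolist())
P=np.array([.5618,-.0241]);Y=np.array([.984,-.178]);X=np.array([.178,.984])
for n,o in(("c",0*Y),("back pad",.01275*Y),("front pad",-.01275*Y),("X+5",.005*X)):
  for z in(.095,.08): print(n,z,proj("scene",[*(P+o),z]).round(1))
```

```text
177 [39, 49, 44, 42, 36, 62, 120, 152, 156, 159, 160, 157, 150, 73, 19, 16, 27, 58, 116, 145, 101, 56, 89, 135]
179 [29, 43, 45, 62, 94, 99, 73, 108, 128, 144, 150, 152, 133, 70, 25, 7, 19, 55, 115, 147, 97, 66, 88, 136]
181 [26, 47, 72, 124, 147, 123, 74, 105, 129, 140, 151, 153, 134, 75, 6, 1, 21, 55, 116, 150, 122, 64, 87, 133]
183 [50, 43, 57, 111, 150, 141, 77, 108, 130, 143, 149, 150, 140, 96, 33, 22, 11, 56, 114, 150, 121, 61, 92, 134]
c 0.095 [238.8 179.5]
c 0.08 [239.  184.9]
back pad 0.095 [233.3 181.1]
back pad 0.08 [233.6 186.6]
front pad 0.095 [244.3 177.8]
front pad 0.08 [244.4 183.3]
X+5 0.095 [239.8 180.8]
X+5 0.08 [240.  186.3]
```

The arbor sits centred between the pads (measured column 239.7, expected 238.9), and the anvil's spot is now empty at crop (355,418). I'll close and lift.

```bash
python3 -m pendant '[[0,0,0,0,0.7],[0,0,0,0,1],[0,0,0,0,1],[0,0,0,0,1],[0,0,0,0,1]]'
python3 -c "
from h import *
go(.4801,.2894,.25)"
```

```text
time_s: 11.07
position: [0.5618, -0.0242, 0.0925]
ee_rot: [2.41, 2.014, 0.002]
ft_force: [2.1, 0.5, 5.3]
width: 0.171
finger_force: 58.9
t11.07 pos [ 0.5618 -0.0242  0.0925] head -0.1787 w 0.171 tilt [0.0001 0.0015] | turn -0.00 units [ 7.352 -3.403 -3.938]
```

```bash
python3 -m pendant '[[0,0,-0.2,0,1],[0,0,-0.5,0,1],[0,0,-0.8,0,1],[0,0,-0.8,0,1],[0,0,-0.8,0,1],[0.3,-0.14,-0.5,0,1],[0.6,-0.28,-0.3,0,1],[0.8,-0.37,0,0,1]]' >/dev/null
python3 -m pendant '[[0.8,-0.37,0,0,1],[0.8,-0.37,0,0,1],[0.8,-0.37,0,0,1],[0.8,-0.37,0,0,1],[0.8,-0.37,0,0,1],[0.7,-0.33,0,0,1],[0.5,-0.23,0,0,1],[0.25,-0.12,0,0,1]]'
python3 -m pendant '[[0,0,0,0,1],[0,0,0.5,0,1],[0,0,0.8,0,1],[0,0,0.8,0,1],[0,0,0.8,0,1],[0,0,0.4,0,1],[0,0,0.2,0,1],[0,0,0,0,1]]'
python3 -m pendant '[[0,0,0,0,1],[0,0,0,0,1]]'
python3 -c "
from h import *
go(.4801,.2894,.0895)"
```

```text
time_s: 12.4
position: [0.4802, 0.2831, 0.2475]
ee_rot: [-2.408, -2.016, 0.001]
ft_force: [-0.3, -0.7, -1.5]
width: 0.172
finger_force: 58.8
time_s: 13.07
position: [0.4811, 0.2798, 0.1061]
ee_rot: [-2.411, -2.013, 0.005]
ft_force: [-0.1, -0.3, -2.3]
width: 0.17
finger_force: 58.7
time_s: 13.23
position: [0.4822, 0.281, 0.1095]
ee_rot: [2.411, 2.014, 0.003]
ft_force: [-0.1, -0.8, -3.1]
width: 0.17
finger_force: 58.7
t13.23 pos [0.4822 0.281  0.1095] head -0.1790 w 0.170 tilt [0.0013 0.0017] | turn -0.00 units [ 0.198 -0.089  0.5  ]
```

```bash
python3 -m pendant '[[0.2,-0.09,0.1,0,1],[0,0,0.2,0,1],[0,0,0.12,0,1],[0,0,0.07,0,1],[0,0,0.03,0,1],[0,0,0,0,1],[0,0,0,0,1]]'
python3 -c "
from h import *
go(.4801,.2894,.0895)"
```

```text
time_s: 13.82
position: [0.4797, 0.29, 0.0893]
ee_rot: [-2.41, -2.015, -0.003]
ft_force: [-10.4, -3.0, 24.5]
width: 0.17
finger_force: 62.3
t13.82 pos [0.4797 0.29   0.0893] head -0.1783 w 0.170 tilt [0.0014 0.0012] | turn -0.00 units [-0.013  0.013 -0.005]
```

```bash
python3 -m pendant '[[0,0,-0.02,0,1],[0,0,0,0,0.5],[0,0,0,0,0.2],[0,0,0,0,0],[0,0,-0.3,0,0],[0,0,-0.7,0,-0.6],[0,0,-0.8,0,-1],[0,0,-0.8,0,-1]]'
python3 -m pendant '[[-0.3,0.11,-0.8,0,-1],[-0.6,0.22,-0.4,0,-1],[-0.8,0.3,0,0,-1],[-0.9,0.33,0,0,-1],[-0.9,0.33,0,0,-1],[-0.9,0.33,0,0,-1],[-0.9,0.33,0,0,-1],[-0.9,0.33,0,0,-1]]' >/dev/null
python3 -m pendant '[[-0.9,0.33,0,0,-1],[-0.8,0.3,0,0,-1],[-0.6,0.22,0,0,-1],[-0.4,0.15,0,0,-1],[0,0,0,0,-1],[0,0,0,0,-1],[0,0,0,0,-1]]'
python3 - <<'E'
from h import *
go(.5474,-.0896,.092,-.1787)
E
```

```text
time_s: 14.48
position: [0.479, 0.2893, 0.1934]
ee_rot: [-2.411, -2.014, 0.001]
ft_force: [0.3, 0.7, -0.7]
width: 0.904
finger_force: 0.0
time_s: 15.73
position: [0.545, -0.0837, 0.2401]
ee_rot: [-2.411, -2.015, -0.0]
ft_force: [-0.0, 0.3, -0.1]
width: 1.002
finger_force: 0.0
t15.73 pos [ 0.545  -0.0837  0.2401] head -0.1785 w 1.002 tilt [0.0002 0.0001] | turn 0.00 units [-0.135  0.084  3.703]
```

```bash
python3 -m pendant '[[-0.14,0.08,0.5,0,-1],[0,0,0.8,0,-1],[0,0,0.8,0,-1],[0,0,0.8,0,-1],[0,0,0.5,0,-1],[0,0,0.27,0,-0.6],[0,0,0.03,0,-0.3],[0,0,0,0,-0.2]]'
python3 -m pendant '[[0,0,0,0,-0.2],[0,0,0,0,-0.2]]' >/dev/null
python3 - <<'E'
from h import *
go(.5474,-.0896,.092,-.1787)
im=cams.capture("scene");view(im[:,:,::-1],"s5",(140,90,420,300),2.8)
E
```

```text
time_s: 16.4
position: [0.5475, -0.0897, 0.0924]
ee_rot: [2.41, 2.015, 0.0]
ft_force: [-0.6, -0.1, 0.7]
width: 0.611
finger_force: 0.0
t16.57 pos [ 0.5481 -0.0902  0.0935] head -0.1783 w 0.596 tilt [-0.0001  0.0024] | turn 0.00 units [ 0.012 -0.019  0.038]
```

View pics/s5.png

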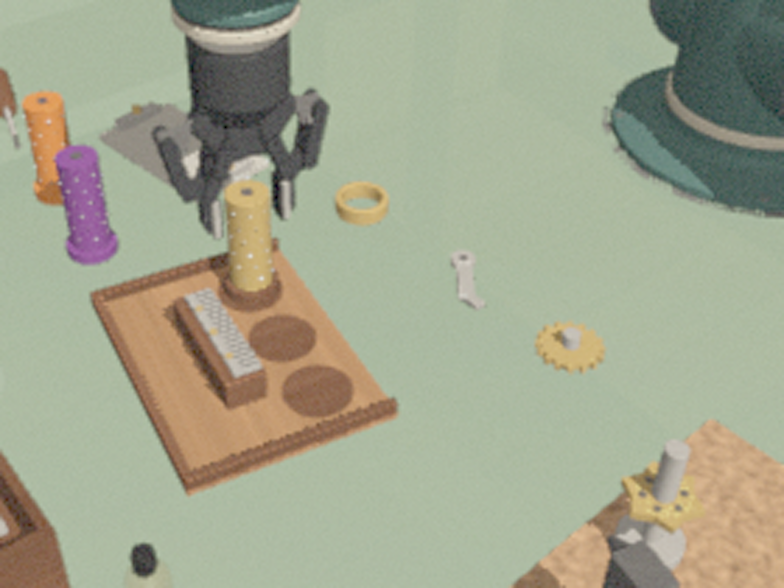

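The star wheel (665,500) and anvil (645,560) stand upright on the mat; the cylinder (248,235) is between the fingers. I'll grip it.

```bash
python3 -m pendant '[[0,0,0.03,0,0],[0,0,0,0,0.4],[0,0,0,0,1],[0,0,0,0,1],[0,0,0,0,1]]'
python3 -c "
from h import *
go(.3922,.3226,.25)"
```

```text
time_s: 17.03
position: [0.5477, -0.0904, 0.0913]
ee_rot: [2.41, 2.014, 0.001]
ft_force: [0.2, 0.5, 5.9]
width: 0.407
finger_force: 59.6
t17.03 pos [ 0.5477 -0.0904  0.0913] head -0.1787 w 0.407 tilt [0.     0.0011] | turn -0.00 units [ 9.469 -5.66  -3.968]
```

```bash
python3 -m pendant '[[0,0,-0.2,0,1],[0,0,-0.5,0,1],[0,0,-0.8,0,1],[0,0,-0.8,0,1],[0,0,-0.8,0,1],[0.25,-0.15,-0.5,0,1],[0.5,-0.3,-0.3,0,1],[0.7,-0.42,0,0,1]]' >/dev/null
python3 -m pendant '[[0.8,-0.48,0,0,1],[0.8,-0.48,0,0,1],[0.8,-0.48,0,0,1],[0.8,-0.48,0,0,1],[0.8,-0.48,0,0,1],[0.8,-0.48,0,0,1],[0.8,-0.48,0,0,1],[0.8,-0.48,0,0,1]]' >/dev/null
python3 -m pendant '[[0.7,-0.42,0,0,1],[0.5,-0.3,0,0,1],[0.3,-0.18,0,0,1],[0.12,-0.05,0,0,1],[0,0,0,0,1],[0,0,0,0,1],[0,0,0,0,1]]'
python3 -c "
from h import *
go(.3922,.3226,.0883)"
```

```text
time_s: 18.95
position: [0.3921, 0.3219, 0.2465]
ee_rot: [2.411, 2.013, -0.0]
ft_force: [-0.1, 0.4, -4.8]
width: 0.403
finger_force: 60.8
t18.95 pos [0.3921 0.3219 0.2465] head -0.1794 w 0.403 tilt [-0.0004 -0.    ] | turn -0.00 units [ 1.700e-02 -1.000e-03  3.955e+00]
```

```bash
python3 -m pendant '[[0.02,0,0.5,0,1],[0,0,0.8,0,1],[0,0,0.8,0,1],[0,0,0.8,0,1],[0,0,0.5,0,1],[0,0,0.3,0,1],[0,0,0,0,1],[0,0,0,0,1]]' >/dev/null
python3 -m pendant '[[0,0,0,0,1]]'
python3 -c "
from h import *
go(.3922,.3226,.0883)"
```

```text
time_s: 19.7
position: [0.3927, 0.3238, 0.1003]
ee_rot: [2.411, 2.014, 0.003]
ft_force: [-0.4, -0.3, -3.6]
width: 0.406
finger_force: 60.8
t19.70 pos [0.3927 0.3238 0.1003] head -0.1790 w 0.406 tilt [0.0016 0.0016] | turn -0.00 units [-0.031 -0.008  0.301]
```

```bash
python3 -m pendant '[[0,0,0.12,0,1],[0,0,0.08,0,1],[0,0,0.05,0,1],[0,0,0.03,0,1],[0,0,0.01,0,1],[0,0,0,0,1],[0,0,0,0,1]]'
python3 -c "
from h import *
go(.3922,.3226,.0883)"
```

```text
time_s: 20.28
position: [0.3922, 0.3238, 0.0882]
ee_rot: [-2.411, -2.015, -0.001]
ft_force: [-3.9, -4.0, 10.1]
width: 0.41
finger_force: 62.6
t20.28 pos [0.3922 0.3238 0.0882] head -0.1785 w 0.410 tilt [0.0007 0.0006] | turn -0.00 units [-0.029  0.006 -0.002]
```

```bash
python3 -m pendant '[[0,0,0,0,0.1],[0,0,0,0,-0.2],[0,0,0,0,-0.2],[0,0,-0.3,0,-0.2],[0,0,-0.7,0,-0.4],[0,0,-0.8,0,-0.4],[0,0,-0.8,0,-0.4],[0,0,-0.8,0,-0.4]]'
python3 -m pendant '[[-0.3,0.27,-0.5,0,-0.4],[-0.5,0.45,0,0,-0.4],[-0.66,0.6,0,0,-0.4],[-0.66,0.6,0,0,-0.4],[-0.66,0.6,0,0,-0.4],[-0.66,0.6,0,0,-0.4],[-0.66,0.6,0,0,-0.4],[-0.66,0.6,0,0,-0.4]]' >/dev/null
python3 -m pendant '[[-0.66,0.6,0,0,-0.4],[-0.66,0.6,0,0,-0.4],[-0.66,0.6,0,0,-0.4],[-0.5,0.45,0,0,-0.4],[-0.28,0.25,0,0,-0.4],[0,0,0,-0.32,-0.4],[0,0,0,0,-0.4],[0,0,0,0,-0.4]]'
python3 -c "
from h import *
go(.6115,-.031,.036,-.153)"
```

```text
time_s: 20.95
position: [0.3917, 0.3234, 0.2254]
ee_rot: [2.411, 2.014, 0.001]
ft_force: [0.5, -0.4, 0.1]
width: 0.7
finger_force: 0.0
time_s: 22.28
position: [0.6068, -0.0206, 0.2434]
ee_rot: [-2.385, -2.045, -0.0]
ft_force: [0.6, 0.5, 0.1]
width: 0.695
finger_force: 0.0
t22.28 pos [ 0.6068 -0.0206  0.2434] head -0.1535 w 0.695 tilt [0.0002 0.0001] | turn -0.01 units [-0.24   0.156  5.185]
```

```bash
python3 -m pendant '[[-0.24,0.16,0.5,0,-0.4],[0,0,0.8,0,-0.4],[0,0,0.8,0,-0.4],[0,0,0.8,0,-0.4],[0,0,0.8,0,-0.4],[0,0,0.6,0,-0.4],[0,0,0.4,0,-0.4],[0,0,0.2,0,-0.4]]'
python3 -m pendant '[[0,0,0.1,0,-0.4],[0,0,0.1,0,-0.4],[0,0,0.05,0,-0.4],[0,0,0,0,-0.4],[0,0,0,0,-0.4]]'
python3 - <<'E'
from h import *
go(.6115,-.031,.036,-.153)
shot("scene","s6",(165,105,290,265),4)
E
```

```text
time_s: 22.95
position: [0.6106, -0.0304, 0.0448]
ee_rot: [-2.383, -2.044, 0.003]
ft_force: [0.1, -0.1, -0.7]
width: 0.7
finger_force: 0.0
time_s: 23.37
position: [0.6122, -0.0314, 0.0378]
ee_rot: [2.384, 2.045, 0.001]
ft_force: [0.9, -0.0, 0.7]
width: 0.7
finger_force: 0.0
t23.37 pos [ 0.6122 -0.0314  0.0378] head -0.1530 w 0.700 tilt [0.0001 0.0011] | turn 0.00 units [ 0.007 -0.018  0.045]
```

View pics/s6.png

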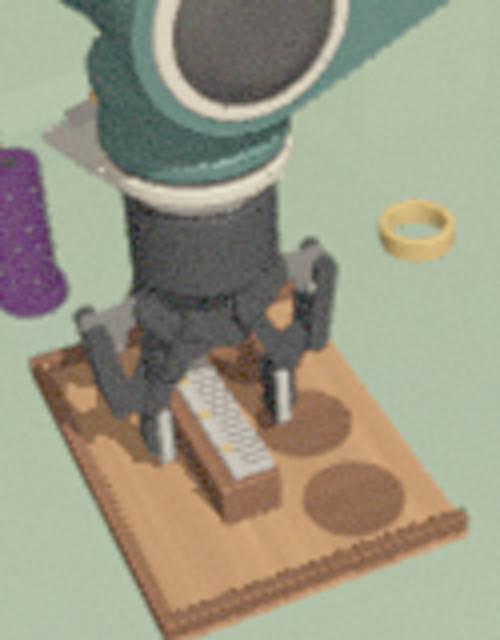

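The open fingers straddle the comb (crop (225,430)) clear of the rim. I'll close.

```bash
python3 -m pendant '[[0,0,0.05,0,-0.1],[0,0,0,0,0.1],[0,0,0,0,1],[0,0,0,0,1],[0,0,0,0,1],[0,0,0,0,1]]'
python3 -m pendant '[[0,0,-0.2,0,1],[0,0,-0.4,0,1],[0,0,-0.7,0,1],[0,0,-0.8,0,1],[0,0,-0.8,0,1],[0,0,-0.8,0,1],[0,0,-0.6,0,1],[0,0,-0.2,0,1]]'
python3 - <<'E'
from h import *
go(.4861,-.311,.2,.155)
# plate refinement
t=cv2.imread("pics/top0_raw.png")
view(t,"plate",(355,210,450,275),8)
E
```

```text
time_s: 23.92
position: [0.6121, -0.0314, 0.0355]
ee_rot: [2.384, 2.045, 0.001]
ft_force: [1.7, -0.7, 4.9]
width: 0.384
finger_force: 61.0
time_s: 24.58
position: [0.6125, -0.0315, 0.2196]
ee_rot: [2.382, 2.043, 0.005]
ft_force: [1.4, -0.2, -1.2]
width: 0.383
finger_force: 60.2
t24.58 pos [ 0.6125 -0.0315  0.2196] head -0.1530 w 0.383 tilt [0.0003 0.0047] | turn -3.85 units [-6.417 -4.201  0.489]
```

View pics/plate.png

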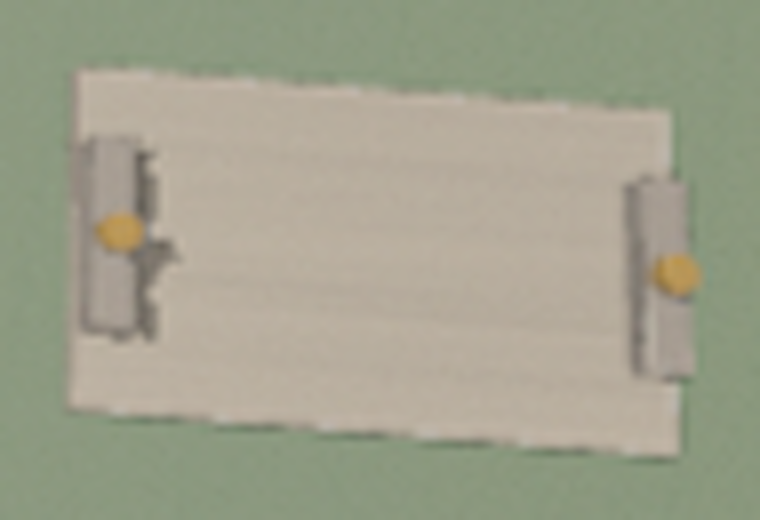

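Plate corners are at crop (75,68), (671,108), (680,457) and (70,408); cheek tops span (83–138,135–330) and (640–693,178–380).

Run:
```python
from h import *
U=lambda u:up((355,210),8,u)
P=np.array([cast("top",U(u),.008)[:2] for u in((75,68),(671,108),(680,457),(70,408))]); print(P.round(4).tolist(),P.mean(0).round(4),[np.linalg.norm(P[i]-P[i-1]).round(4) for i in range(4)])
for i,j in((0,1),(3,2)): d=P[i]-P[j]; print("yaw",np.arctan2(-d[0],d[1]).round(4))
for i,j in((0,3),(1,2)): d=P[i]-P[j]; print("yaw x",np.arctan2(d[1],d[0]).round(4))
C=[]
for us in([(90,135),(138,135),(135,330),(83,328)],[(640,178),(687,180),(693,380),(645,375)]):
    q=np.array([cast("top",U(u),.018)[:2] for u in us]).mean(0); C.append(q)
d=C[0]-C[1]; print("cheeks",np.round(C,4).tolist(),"mid",np.mean(C,0).round(4),"dist",np.linalg.norm(d).round(4),"yaw",np.arctan2(-d[0],d[1]).round(4))
```

```text
[[0.5177, -0.2262], [0.5429, -0.3812], [0.4532, -0.3943], [0.4298, -0.2394]] [ 0.4859 -0.3103] [np.float64(0.0888), np.float64(0.157), np.float64(0.0907), np.float64(0.1567)]
yaw 0.1617
yaw 0.1497
yaw x 0.1488
yaw x 0.1449
cheeks [[0.4755, -0.2396], [0.4962, -0.3805]] mid [ 0.4859 -0.31  ] dist 0.1424 yaw 0.146
```

```bash
python3 -m pendant '[[0,0,0,-0.95,1],[0,0,0,-0.95,1],[0,0,0,-0.95,1],[0,0,0,-0.94,1],[0,0,0,0,1],[0,0,0,0,1]]' >/dev/null
python3 -c "
from h import *
go(.486,-.3095,.2,.15)"
```

```text
t25.08 pos [ 0.6115 -0.0314  0.214 ] head 0.1479 w 0.386 tilt [ 0.0003 -0.0013] | turn -0.03 units [-6.406 -4.141  0.351]
```

```bash
python3 -m pendant '[[-0.3,-0.19,0,-0.03,1],[-0.5,-0.33,0.1,0,1],[-0.7,-0.45,0.25,0,1],[-0.7,-0.45,0,0,1],[-0.7,-0.45,0,0,1],[-0.7,-0.45,0,0,1],[-0.7,-0.45,0,0,1],[-0.7,-0.45,0,0,1]]' >/dev/null
python3 -m pendant '[[-0.7,-0.45,0,0,1],[-0.5,-0.33,0,0,1],[-0.2,-0.14,0,0,1],[0,0,0,0,1],[0,0,0,0,1],[0,0,0,0,1]]' >/dev/null
python3 -c "
from h import *
go(.486,-.3095,.08,.15)"
```

```text
t26.25 pos [ 0.4872 -0.3089  0.2008] head 0.1523 w 0.380 tilt [0.0004 0.    ] | turn 0.03 units [-0.01  -0.033  3.019]
```

```bash
python3 -m pendant '[[0,-0.03,0.5,0.03,1],[0,0,0.8,0,1],[0,0,0.8,0,1],[0,0,0.8,0,1],[0,0,0.6,0,1],[0,0,0.3,0,1],[0,0,0.1,0,1],[0,0,0,0,1]]' >/dev/null
python3 -m pendant '[[0,0,0,0,1],[0,0,0,0,1]]' >/dev/null
python3 -c "
from h import *
go(.486,-.3095,.038,.15)
t=shot('top','s7',(355,205,450,275),8)
E=cams.capture('scene'); view(E[:,:,::-1],'s7s',(140,90,260,180),6)"
```

```text
t27.08 pos [ 0.4867 -0.3101  0.0468] head 0.1504 w 0.384 tilt [-0.0017  0.0018] | turn 0.01 units [ 0.018 -0.014  0.219]
```

View pics/s7s.png

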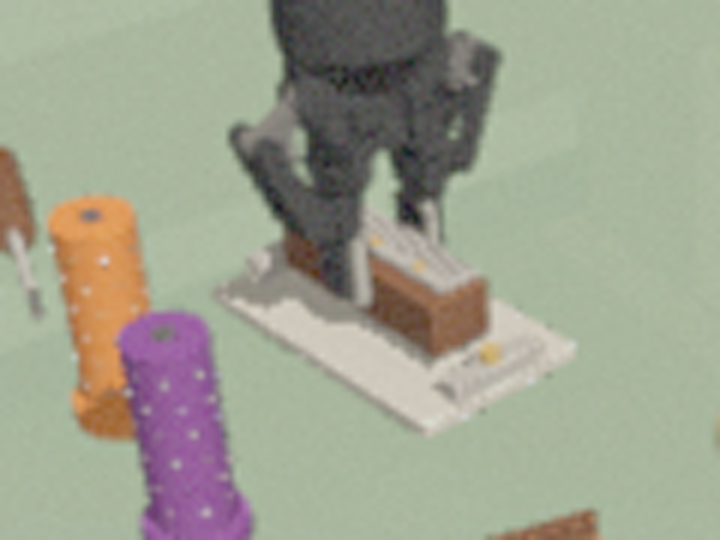

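The comb hangs over the plate between the cheeks, crop (385,290), level and aligned. I'll lower and release.

```bash
python3 -m pendant '[[0.01,0,0.12,0,1],[0,0,0.06,0,1],[0,0,0.03,0,1],[0,0,0.01,0,1],[0,0,0,0,1],[0,0,0,0,1]]'
python3 -c "
from h import *
go(.486,-.3095,.0375,.15)"
```

```text
time_s: 27.68
position: [0.4858, -0.3094, 0.0374]
ee_rot: [2.049, 2.382, 0.0]
ft_force: [-8.2, 5.4, 16.8]
width: 0.384
finger_force: 62.5
t27.68 pos [ 0.4858 -0.3094  0.0374] head 0.1501 w 0.384 tilt [-0.      0.0001] | turn 0.00 units [-0.002  0.004 -0.003]
```

```bash
python3 -m pendant '[[0,0,0,0,0],[0,0,0,0,-0.2],[0,0,0,0,-0.3],[0,0,-0.3,0,-0.3],[0,0,-0.7,0,-0.3],[0,0,-0.9,0,-0.3],[0,0,-0.9,0,-0.3],[0,0,-0.9,0,-0.3]]'
python3 -m pendant '[[0,0,-0.9,0.82,-1],[0,0,-0.5,0.82,-1],[0,0,0,0.82,-1],[0,0,0,0.82,-1],[0,0,0,0.82,-1],[0.4,-0.13,0,0,-1],[0.8,-0.27,0,0,-1],[0.9,-0.3,0,0,-1]]' >/dev/null
python3 -m pendant '[[0.9,-0.3,0,0,-1],[0.9,-0.3,0,0,-1],[0.9,-0.3,0,0,-1],[0.9,-0.3,0,0,-1],[0.9,-0.3,0,0,-1],[0.9,-0.3,0,0,-1],[0.9,-0.3,0,0,-1],[0.9,-0.3,0,0,-1]]' >/dev/null
python3 - <<'E'
from h import *
go(.3922,.3238,.0885,-.1785)
t=cams.capture("top")[:,:,::-1].copy(); cv2.imwrite("pics/s8_raw.png",t)
view(t,"s8",(350,205,450,275),8)
E
```

```text
time_s: 28.35
position: [0.4854, -0.3092, 0.1866]
ee_rot: [2.048, 2.382, -0.0]
ft_force: [-1.0, 0.2, -0.2]
width: 0.65
finger_force: 0.0
t29.68 pos [0.4282 0.0806 0.2409] head -0.1766 w 1.001 tilt [0.0004 0.0011] | turn 0.02 units [ 5.823 -1.966  3.81 ]
```

View pics/s8.png

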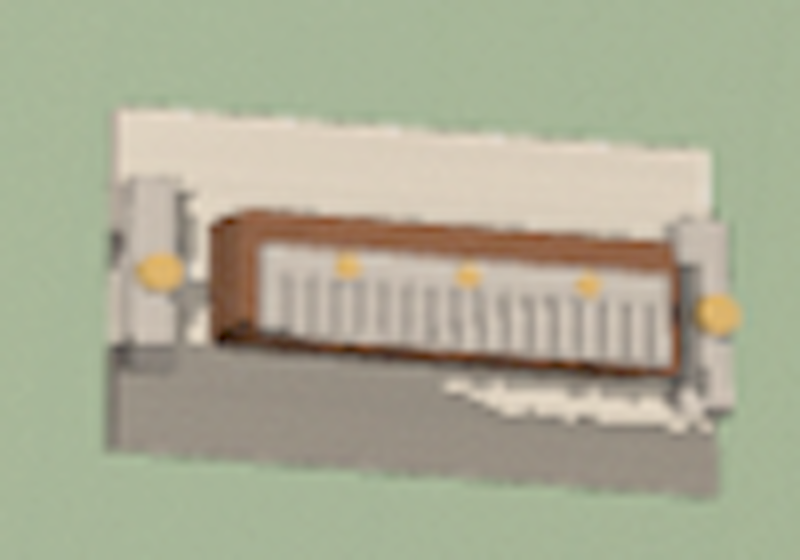

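Run:
```python
from h import *
U=lambda u:up((350,205),8,u)
for n,z,us in(("wood",.036,[(250,212),(672,242),(682,375),(256,341)]),("comb",.039,[(262,244),(672,270),(670,368),(260,333)]),("left bottom edge",.008,[(212,222),(218,341)])):
    P=np.array([cast("top",U(u),z)[:2] for u in us]); print(n,P.round(4).tolist(),P.mean(0).round(4))
    if len(P)==4: d=P[0]+P[3]-P[1]-P[2]; print(" len",np.linalg.norm(d)/2,"yaw",np.arctan2(-d[0],d[1]))
    q=(P.mean(0)-[.4859,-.3102]); print(" local",(q@[np.cos(.15),np.sin(.15)]).round(4),(q@[-np.sin(.15),np.cos(.15)]).round(4))
```

```text
wood [[0.4928, -0.2562], [0.5095, -0.3611], [0.4769, -0.3677], [0.4611, -0.2626]] [ 0.4851 -0.3119]
 len 0.10624943527669821 yaw 0.153854367719758
 local -0.001 -0.0016
comb [[0.4849, -0.2594], [0.5019, -0.3606], [0.4775, -0.3631], [0.4628, -0.2623]] [ 0.4818 -0.3113]
 len 0.10223623642399182 yaw 0.15501292053117285
 local -0.0043 -0.0005
left bottom edge [[0.4936, -0.2559], [0.4633, -0.2623]] [ 0.4784 -0.2591]
 local 0.0003 0.0517
```

The comb lies flat and aligned on the plate (crop (460,290)), centred to within about 2 mm. Next I'll bring the cylinder back.

```bash
python3 -m pendant '[[0.9,-0.3,0,0,-0.4],[0.9,-0.3,0,0,-0.4],[0.9,-0.3,0,0,-0.4],[0.9,-0.3,0,0,-0.4],[0.9,-0.3,0,0,-0.4],[0.7,-0.24,0,0,-0.4],[0.4,-0.14,0,0,-0.4],[0.1,-0.05,0,0,-0.4]]' >/dev/null
python3 -m pendant '[[0,0,0,0.02,-0.4],[0,0,0,0,-0.4],[0,0,0,0,-0.4]]' >/dev/null
python3 -c "
from h import *
go(.3922,.3238,.0885,-.1785)"
```

```text
t30.65 pos [0.394  0.3158 0.2404] head -0.1800 w 0.701 tilt [0.0001 0.0003] | turn -0.02 units [ 0.188 -0.079  3.798]
```

```bash
python3 -m pendant '[[0.19,-0.08,0.3,-0.02,-0.4],[0,0,0.8,0,-0.4],[0,0,0.8,0,-0.4],[0,0,0.8,0,-0.4],[0,0,0.6,0,-0.4],[0,0,0.35,0,-0.4],[0,0,0.1,0,-0.4],[0,0,0,0,-0.4]]' >/dev/null
python3 -m pendant '[[0,0,0,0,-0.4],[0,0,0,0,-0.4]]' >/dev/null
python3 -c "
from h import *
go(.3922,.3238,.0882,-.1785)"
```

```text
t31.48 pos [0.3926 0.3251 0.0914] head -0.1781 w 0.693 tilt [0.0014 0.0012] | turn 0.01 units [-0.033 -0.004  0.08 ]
```

```bash
python3 -m pendant '[[-0.03,0,0.06,0,-0.1],[0,0,0,0,0.1],[0,0,0,0,0.4],[0,0,0,0,1],[0,0,0,0,1],[0,0,0,0,1]]'
python3 -m pendant '[[0,0,-0.2,0,1],[0,0,-0.5,0,1],[0,0,-0.8,0,1],[0,0,-0.8,0,1],[0,0,-0.8,0,1],[0,0,-0.6,0,1],[0,0,-0.2,0,1],[0,0,0,0,1]]' >/dev/null
python3 -c "
from h import *
go(.5477,-.0904,.25,-.1787)"
```

```text
time_s: 31.98
position: [0.3921, 0.3238, 0.0883]
ee_rot: [2.41, 2.015, 0.001]
ft_force: [1.8, -1.7, 6.3]
width: 0.404
finger_force: 59.7
t32.65 pos [0.3921 0.3239 0.2454] head -0.1777 w 0.405 tilt [0.0019 0.0017] | turn 0.01 units [-9.501  5.669 -0.115]
```

```bash
python3 -m pendant '[[-0.25,0.15,0,0.01,1],[-0.5,0.3,0,0,1],[-0.7,0.42,0,0,1],[-0.8,0.48,0,0,1],[-0.8,0.48,0,0,1],[-0.8,0.48,0,0,1],[-0.8,0.48,0,0,1],[-0.8,0.48,0,0,1]]' >/dev/null
python3 -m pendant '[[-0.8,0.48,0,0,1],[-0.8,0.48,0,0,1],[-0.8,0.48,0,0,1],[-0.7,0.42,0,0,1],[-0.5,0.3,0,0,1],[-0.3,0.17,0,0,1],[-0.15,0.08,0,0,1],[0,0,0,0,1]]' >/dev/null
python3 -m pendant '[[0,0,0,0,1],[0,0,0,0,1]]' >/dev/null
python3 -c "
from h import *
go(.5477,-.0904,.0913,-.1787)"
```

```text
t34.15 pos [ 0.5476 -0.0897  0.2434] head -0.1776 w 0.406 tilt [ 0.0003 -0.0004] | turn 0.01 units [-0.018  0.006  3.803]
```

```bash
python3 -m pendant '[[-0.02,0,0.3,0.01,1],[0,0,0.8,0,1],[0,0,0.8,0,1],[0,0,0.8,0,1],[0,0,0.5,0,1],[0,0,0.25,0,1],[0,0,0,0,1],[0,0,0,0,1]]' >/dev/null
python3 -m pendant '[[0,0,0,0,1],[0,0,0,0,1]]' >/dev/null
python3 -c "
from h import *
go(.5477,-.0904,.0913,-.1787)"
```

```text
t34.98 pos [ 0.5485 -0.0915  0.1075] head -0.1792 w 0.410 tilt [-0.0001  0.0025] | turn -0.01 units [ 0.024 -0.026  0.404]
```

```bash
python3 -m pendant '[[0.02,-0.02,0.15,0,1],[0,0,0.1,0,1],[0,0,0.06,0,1],[0,0,0.03,0,1],[0,0,0,0,1],[0,0,0,0,1],[0,0,0,0,1]]'
python3 -c "
from h import *
go(.5477,-.0904,.0913,-.1787)"
```

```text
time_s: 35.57
position: [0.5472, -0.0906, 0.0922]
ee_rot: [2.411, 2.013, 0.0]
ft_force: [-0.1, -0.2, -4.1]
width: 0.404
finger_force: 60.7
t35.57 pos [ 0.5472 -0.0906  0.0922] head -0.1794 w 0.404 tilt [-0.      0.0001] | turn -0.01 units [0.007 0.011 0.023]
```

```bash
python3 -m pendant '[[0,0.01,0.02,0,1],[0,0,0.02,0,1],[0,0,0,0,1],[0,0,0,0,1]]'
python3 -m pendant '[[0,0,0,0,0],[0,0,0,0,-0.2],[0,0,0,0,-0.2],[0,0,0,0,-0.4],[0,0,-0.3,0,-0.4],[0,0,-0.7,0,-0.4],[0,0,-0.8,0,-0.4],[0,0,-0.8,0,-0.4]]' >/dev/null
python3 -m pendant '[[0.2,-0.07,-0.8,0,-0.4],[0.5,-0.18,-0.5,0,-0.4],[0.8,-0.3,0,0,-0.4],[0.9,-0.33,0,0,-0.4],[0.9,-0.33,0,0,-0.4],[0.9,-0.33,0,0,-0.4],[0.9,-0.33,0,0,-0.4],[0.9,-0.33,0,0,-0.4]]' >/dev/null
python3 -m pendant '[[0.9,-0.33,0,0,-0.4],[0.9,-0.33,0,0,-0.4],[0.7,-0.27,0,0,-0.4],[0.4,-0.14,0,0,-0.4],[0.16,-0.06,0,0,-0.4],[0,0,0,0,-0.4],[0,0,0,0,-0.4],[0,0,0,0,-0.4]]' >/dev/null
python3 -c "
from h import *
go(.4797,.29,.0898,-.1785)"
```

```text
time_s: 35.9
position: [0.5479, -0.0907, 0.0913]
ee_rot: [2.411, 2.013, 0.001]
ft_force: [-2.8, 0.2, 5.8]
width: 0.406
finger_force: 61.5
t37.90 pos [0.4814 0.2887 0.2468] head -0.1803 w 0.703 tilt [-0.0001  0.0003] | turn -0.02 units [ 0.024 -0.048  3.926]
```

```bash
python3 -m pendant '[[0.02,-0.05,0.3,-0.02,-0.4],[0,0,0.8,0,-0.4],[0,0,0.8,0,-0.4],[0,0,0.8,0,-0.4],[0,0,0.6,0,-0.4],[0,0,0.4,0,-0.4],[0,0,0.15,0,-0.4],[0,0,0,0,-0.2]]' >/dev/null
python3 -m pendant '[[0,0,0,0,0],[0,0,0,0,0]]' >/dev/null
python3 -c "
from h import *
go(.4797,.29,.0898,-.1785)"
```

```text
t38.73 pos [0.4799 0.2909 0.0939] head -0.1782 w 0.504 tilt [0.0012 0.0015] | turn 0.00 units [-0.023 -0.002  0.103]
```

```bash
python3 -m pendant '[[-0.02,0,0.07,0,0.2],[0,0,0.02,0,0.4],[0,0,0,0,0.6],[0,0,0,0,1],[0,0,0,0,1],[0,0,0,0,1]]'
python3 -m pendant '[[0,0,-0.2,0,1],[0,0,-0.5,0,1],[0,0,-0.8,0,1],[0,0,-0.8,0,1],[0,0,-0.8,0,1],[0,0,-0.6,0,1],[0,0,-0.2,0,1],[0,0,0,0,1]]' >/dev/null
python3 -c "
from h import *
go(.5618,-.0242,.25,-.1787)"
```

```text
time_s: 39.23
position: [0.4794, 0.2901, 0.0892]
ee_rot: [2.41, 2.015, 0.001]
ft_force: [1.6, -0.7, 3.2]
width: 0.17
finger_force: 58.7
t39.90 pos [0.4795 0.2903 0.2469] head -0.1777 w 0.169 tilt [0.0018 0.0021] | turn 0.01 units [-7.372  3.422 -0.079]
```

```bash
python3 -m pendant '[[-0.25,0.12,0,0.01,1],[-0.5,0.23,0,0,1],[-0.7,0.32,0,0,1],[-0.8,0.37,0,0,1],[-0.8,0.37,0,0,1],[-0.8,0.37,0,0,1],[-0.8,0.37,0,0,1],[-0.8,0.37,0,0,1]]' >/dev/null
python3 -m pendant '[[-0.8,0.37,0,0,1],[-0.6,0.28,0,0,1],[-0.35,0.17,0,0,1],[-0.17,0.08,0,0,1],[0,0,0,0,1],[0,0,0,0,1],[0,0,0,0,1]]' >/dev/null
python3 -c "
from h import *
go(.5618,-.0242,.0925,-.1787)"
```

```text
t41.15 pos [ 0.5611 -0.0235  0.2442] head -0.1779 w 0.168 tilt [ 0.0001 -0.001 ] | turn 0.01 units [-0.013  0.02   3.792]
```

```bash
python3 -m pendant '[[-0.01,0.02,0.3,0.01,1],[0,0,0.8,0,1],[0,0,0.8,0,1],[0,0,0.8,0,1],[0,0,0.5,0,1],[0,0,0.3,0,1],[0,0,0.1,0,1],[0,0,0,0,1]]' >/dev/null
python3 -m pendant '[[0,0,0,0,1],[0,0,0,0,1]]' >/dev/null
python3 -c "
from h import *
go(.5618,-.0242,.0925,-.1787)"
```

```text
t41.98 pos [ 0.5629 -0.0248  0.1025] head -0.1793 w 0.170 tilt [0.0002 0.0022] | turn -0.01 units [ 0.01  -0.029  0.25 ]
```

```bash
python3 -m pendant '[[0.01,-0.02,0.1,0,1],[0,0,0.07,0,1],[0,0,0.04,0,1],[0,0,0,0,1],[0,0,0,0,1],[0,0,0,0,1]]'
python3 -c "
from h import *
go(.5618,-.0242,.0925,-.1787)"
```

```text
time_s: 42.48
position: [0.5615, -0.0243, 0.0925]
ee_rot: [-2.411, -2.014, 0.0]
ft_force: [-1.1, -0.7, -3.8]
width: 0.172
finger_force: 59.1
t42.48 pos [ 0.5615 -0.0243  0.0925] head -0.1794 w 0.172 tilt [-0. -0.] | turn -0.01 units [0.005 0.008 0.001]
```

```bash
python3 -m pendant '[[0,0.01,0.02,0,1],[0,0,0,0,1],[0,0,0,0,1],[0,0,0,0,1]]'
python3 -c "
from h import *
go(.5618,-.0242,.0925,-.1787)"
```

```text
time_s: 42.82
position: [0.5621, -0.0244, 0.0922]
ee_rot: [2.411, 2.013, 0.001]
ft_force: [-2.7, 0.2, 6.1]
width: 0.172
finger_force: 59.5
t42.82 pos [ 0.5621 -0.0244  0.0922] head -0.1794 w 0.172 tilt [0.     0.0007] | turn -0.01 units [ 0.005 -0.008 -0.007]
```

```bash
python3 -m pendant '[[0,0,0,0,0.5],[0,0,0,0,0.2],[0,0,0,0,0],[0,0,0,0,-0.2],[0,0,-0.3,0,-0.2],[0,0,-0.7,0,-0.4],[0,0,-0.8,0,-0.4],[0,0,-0.8,0,-0.4]]' >/dev/null
python3 -m pendant '[[0.2,-0.03,-0.8,0,-0.4],[0.5,-0.09,-0.5,0,-0.4],[0.8,-0.15,0,0,-0.4],[0.9,-0.16,0,0,-0.4],[0.9,-0.16,0,0,-0.4],[0.9,-0.16,0,0,-0.4],[0.9,-0.16,0,0,-0.4],[0.9,-0.16,0,0,-0.4]]' >/dev/null
python3 -m pendant '[[0.9,-0.17,0,0,-0.4],[0.9,-0.17,0,0,-0.4],[0.6,-0.11,0,0,-0.4],[0.3,-0.06,0,0,-0.4],[0.16,-0.02,0,0,-0.4],[0,0,0,0,-0.4],[0,0,0,0,-0.4],[0,0,0,0,-0.4]]' >/dev/null
python3 -c "
from h import *
go(.5619,.336,.0883,-.1785)"
```

```text
t44.82 pos [0.5624 0.3345 0.248 ] head -0.1806 w 0.701 tilt [-0.      0.0003] | turn -0.03 units [ 0.035 -0.018  3.993]
```

```bash
python3 -m pendant '[[0.03,-0.02,0.3,-0.03,-0.4],[0,0,0.8,0,-0.4],[0,0,0.8,0,-0.4],[0,0,0.8,0,-0.4],[0,0,0.7,0,-0.4],[0,0,0.4,0,-0.4],[0,0,0.13,0,-0.4],[0,0,0,0,-0.3]]' >/dev/null
python3 -m pendant '[[0,0,0,0,-0.2],[0,0,0,0,-0.2]]' >/dev/null
python3 -c "
from h import *
go(.5619,.336,.0883,-.1785)"
```

```text
t45.65 pos [0.5622 0.3371 0.0922] head -0.1773 w 0.598 tilt [0.0014 0.0017] | turn 0.02 units [-0.029 -0.002  0.098]
```

```bash
python3 -m pendant '[[-0.03,0,0.08,0.02,0],[0,0,0.02,0,0.2],[0,0,0,0,0.4],[0,0,0,0,1],[0,0,0,0,1],[0,0,0,0,1]]'
python3 -m pendant '[[0,0,-0.2,0,1],[0,0,-0.5,0,1],[0,0,-0.8,0,1],[0,0,-0.8,0,1],[0,0,-0.8,0,1],[0,0,-0.6,0,1],[0,0,-0.2,0,1],[0,0,0,0,1]]' >/dev/null
python3 -c "
from h import *
go(.5748,.0422,.25,-.1786)"
```

```text
time_s: 46.15
position: [0.5617, 0.3359, 0.087]
ee_rot: [2.41, 2.014, 0.002]
ft_force: [2.6, -0.6, 3.7]
width: 0.274
finger_force: 63.8
t46.82 pos [0.5615 0.3361 0.2444] head -0.1785 w 0.271 tilt [0.0016 0.0017] | turn 0.00 units [-7.172  1.632 -0.141]
```

```bash
python3 -m pendant '[[-0.25,0.06,0,0,1],[-0.5,0.11,0,0,1],[-0.7,0.16,0,0,1],[-0.8,0.18,0,0,1],[-0.8,0.18,0,0,1],[-0.8,0.18,0,0,1],[-0.8,0.18,0,0,1],[-0.8,0.18,0,0,1]]' >/dev/null
python3 -m pendant '[[-0.7,0.17,0,0,1],[-0.5,0.12,0,0,1],[-0.3,0.07,0,0,1],[-0.15,0.05,0,0,1],[0,0,0,0,1],[0,0,0,0,1],[0,0,0,0,1]]' >/dev/null
python3 -c "
from h import *
go(.5748,.0422,.0903,-.1786)"
```

```text
t48.07 pos [0.5753 0.0457 0.242 ] head -0.1777 w 0.273 tilt [ 0.0002 -0.0007] | turn 0.01 units [-8.800e-02  3.000e-03  3.793e+00]
```

```bash
python3 -m pendant '[[-0.09,0,0.3,0.01,1],[0,0,0.8,0,1],[0,0,0.8,0,1],[0,0,0.8,0,1],[0,0,0.5,0,1],[0,0,0.3,0,1],[0,0,0.1,0,1],[0,0,0,0,1]]' >/dev/null
python3 -m pendant '[[0,0,0,0,1],[0,0,0,0,1]]' >/dev/null
python3 -c "
from h import *
go(.5748,.0422,.0903,-.1786)"
```

```text
t48.90 pos [0.5755 0.0413 0.1002] head -0.1793 w 0.272 tilt [0.0005 0.0022] | turn -0.01 units [ 0.02  -0.022  0.246]
```

```bash
python3 -m pendant '[[0.02,-0.01,0.1,0,1],[0,0,0.06,0,1],[0,0,0.03,0,1],[0,0,0.01,0,1],[0,0,0,0,1],[0,0,0,0,1]]'
python3 -c "
from h import *
go(.5748,.0422,.0903,-.1786)"
```

```text
time_s: 49.4
position: [0.5746, 0.042, 0.0906]
ee_rot: [2.412, 2.013, 0.0]
ft_force: [0.0, 0.9, -5.3]
width: 0.271
finger_force: 63.5
t49.40 pos [0.5746 0.042  0.0906] head -0.1795 w 0.271 tilt [0.     0.0001] | turn -0.01 units [0.005 0.005 0.007]
```

```bash
python3 -m pendant '[[0,0,0.02,0,1],[0,0,0.01,0,1],[0,0,0,0,1],[0,0,0,0,1],[0,0,0,0,1]]'
python3 -c "
from h import *
go(.5748,.0422,.0903,-.1786)"
```

```text
time_s: 49.82
position: [0.5748, 0.042, 0.09]
ee_rot: [2.411, 2.013, 0.001]
ft_force: [-3.0, -1.1, 5.7]
width: 0.271
finger_force: 64.7
t49.82 pos [0.5748 0.042  0.09  ] head -0.1794 w 0.271 tilt [0.0001 0.0008] | turn -0.01 units [ 0.004 -0.001 -0.007]
```

```bash
python3 -m pendant '[[0,0,0,0,0.2],[0,0,0,0,0],[0,0,0,0,-0.2],[0,0,0,0,-0.2],[0,0,-0.3,0,-0.4],[0,0,-0.7,0,-0.4],[0,0,-0.8,0,-0.4],[0,0,-0.8,0,-0.4]]' >/dev/null
python3 -m pendant '[[0,0,-0.8,0,-0.4],[0.3,0,-0.5,0,-0.4],[0.7,-0.2,0,0,-0.4],[0.8,-0.3,0,0,-0.4],[0.8,-0.3,0,0,-0.4],[0.8,-0.3,0,0,-0.4],[0.8,-0.3,0,0,-0.4],[0.8,-0.3,0,0,-0.4]]'
python3 -m pendant '[[0.7,-0.3,0,0,-0.4],[0.5,-0.2,0,0,-0.4],[0.2,0,0,0,-0.4],[0,0,0,0,-0.4],[0,0,0,0,-0.4]]'
python3 - <<'E'
from h import *
a=cv2.imread("pics/top0_raw.png"); b=cams.capture("top")[:,:,::-1]
cv2.imwrite("pics/s9_raw.png",b)
box=np.s_[107:270,215:348]
view(np.hstack([a[107:270,215:348],b[107:270,215:348]]),"fin",(0,0,266,163),3)
g=lambda i:cv2.cvtColor(i,cv2.COLOR_BGR2GRAY).astype(np.float32)
for n,(x0,y0,x1,y1) in(("anvil",(230,140,264,178)),("wheel",(262,157,292,190)),("cyl",(290,168,325,205)),("pawl",(226,238,260,270))):
    print(n,cv2.phaseCorrelate(g(a)[y0:y1,x0:x1].copy(),g(b)[y0:y1,x0:x1].copy(),cv2.createHanningWindow((x1-x0,y1-y0),cv2.CV_32F)))
E
```

```text
time_s: 51.15
position: [0.5427, 0.2526, 0.2465]
ee_rot: [2.411, 2.013, 0.001]
ft_force: [1.1, -0.6, -0.3]
width: 0.704
finger_force: 0.0
time_s: 51.57
position: [0.5338, 0.3093, 0.2457]
ee_rot: [2.411, 2.014, 0.0]
ft_force: [-0.0, 0.5, 0.7]
width: 0.695
finger_force: 0.0
anvil ((0.26937566317925743, 0.1259567292918362), 0.5521694759527842)
wheel ((0.6761579051574724, -0.7039306212494623), 0.4452310606285378)
cyl ((0.32402027700506153, -0.3501383882517928), 0.8749698248174456)
pawl ((-0.021096911369308913, -0.17099193192969508), 0.9990024175494909)
```

View pics/fin.png

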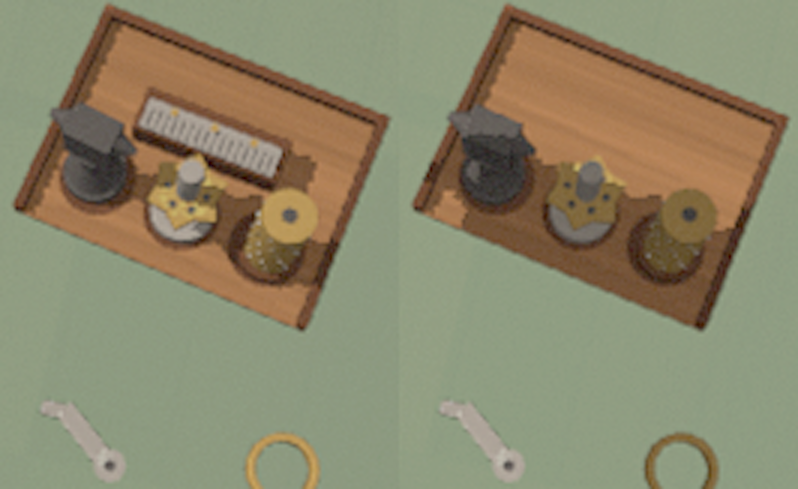

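Before and after match: the three pieces stand upright at their original pixels (within about 1 px), the comb is out of the tray and the pawl has not moved. I'm handing in.

```bash
python3 -c "
from bench import ctrl
print(ctrl.job_done())"
```

```text
the job is handed in; nothing more can be done
None
```

The job is handed in: the comb block lies flat on the repair plate, centred to within about 2 mm; the anvil, star wheel and cylinder stand upright back on their spots within about 2 mm by camera, horns along the row, and the pawl was not moved (about 52 s used of 134 s).

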